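# Set up the micromotor control box

### The arm

A 6-joint arm with a two-finger parallel gripper is mounted at the origin on the work surface. World frame = base frame: x ahead of the robot, y to its left, z up, the work surface at z = 0. Lengths are in m, angles in rad, forces in N, time in s.
With the tool pointing down it reaches from about 0.35 to 0.975 m from the base axis. Payload 4.9 kg.
Tool frame: the origin (TCP) lies at the very end of the fingers, on their centre line; the grasp point (between the pads) lies 19 mm behind it; x points along the fingers, y is the direction in which the jaws open and shut, and the axes are right-handed (so a half turn about x gives the same grasp; the last joint's range is limited). The gripper opens to 85 mm and grips with 20 to 120 N. Pads are 22 mm wide; open, the fingers measure 114 mm over their backs; the gripper's body (76 mm by 85 mm) begins 54 mm behind the grasp point. The pads swing forward as they close: fully open they stand 13 mm farther back than shut.
Start: joints at [-1.299, 0.053, 1.613, -0, 1.476, -0.119], TCP at [0.238, -0.578, 0.231] pointing down, gripper open.
Joint ranges: [-3.01, 3.01], [-1.01, 2.22], [0.06, 2.58], [-1.02, 4.17], [0.09, 2.62], [-3.14, 3.14]. Speed limits (rad/s): [2.57, 2.57, 3.14, 3.14, 3.14, 3.14].

### API

Orientations are given as a unit quaternion [w, x, y, z].
In Python, from plant import manip gives the robot as it stands.
- The arm moves only by the tool play_rows, never from a script. Its argument "plan" is a list of rows, each a list of 5 numbers: the shift along the tool's x, y, z in mm, then the turn about the tool's x in rad, then the closure, from -1 (fully open) to 1 (shut). A call has 1 to 8 rows; each row is the pose to reach, as a shift and turn from the pose commanded when the call began, along the tool's axes at that moment; what a row does not reach only later rows make up. A row lasts 1/8 s, in which the tool goes at most 62.5 mm and 10.7 degrees, less where a joint would pass 70% of its speed; a pose out of reach is approached as far as the arm can. A call with a gripper value outside its range is refused whole. The fingers move at their own pace and stop on an object; the grip force is fixed at half the most. Time passes only in rows, so rows that repeat a pose let the fingers close. It gives the time, the measured TCP pose, the force and the opening at its end, in the units of the state.
- manip.state(): the state, without advancing time (a new reading comes with each control period).
- manip.grab_frame(name): name is "scene" or "top"; returns a dict with "img" (420x560x3 uint8, red, green, blue), "range_z" (420x560 float32, m along the optical axis (not along the pixel's ray), 0 where there is no reading), "fx", "fy", "cx", "cy" (pixels), "k1" (the pictures are not rectified: a ray, as slopes to the right and down, at radius r is drawn at 1 + k1 r^2 times it, then the intrinsics apply), "origin" and "rotation" of the camera in the world. Camera axes: x right, y up, looking along -z (the intrinsics and any distortion apply to the point x, -y, -z); pixel columns grow to the right and rows downward; lengths in m; the calibration is good to about 2 mm. A picture is of the moment at which its call begins.
- manip.job_done(): hands the job in, once; it reports no verdict.
The state is a dict: "time": time; "joint_pos": joint angles; "joint_vel": joint speeds; "joint_efforts": joint torques, N m; "tool_pos": TCP position; "tool_rot": TCP orientation; "contact_force": force on the tool from outside, world axes, zero at the start; "ft_torque": the same for the moment, N m; "gripper_width": opening from 0.0 (shut) to 1.0 (fully open).
Only numpy, scipy, OpenCV 4.12 (cv2) and the standard library are available. Lean on these libraries where they do the work, as an engineer would, in place of code of your own. Each camera call takes 0.05 s, during which the arm holds its last target. There are 200 camera calls.

### The job

Make the goldsmith's micromotor ready for work by pressing the three rocker switches on its control box lightly with a fingertip, in this order and each tipped fully over: first the hand/foot selector (small upright rocker at the left) by its raised far half, then the direction switch (small crosswise rocker in the middle) by its raised right-hand end, and only then the mains switch (large rocker at the right) by its raised far half. Left, right and far are as seen from the low front edge of the box, which faces the robot. Only press: do not shove or lift the box, leave the round speed dial at its stop, and leave the handpiece, bur stand and soldering things where they are.

Things in the scene. Friction and masses are not known exactly. Their poses are not given: they have to be found in the camera images.
- unit: light grey control box, 260 mm wide (its y) and 200 deep (its x), about 2 kg, loose on rubber feet. Origin: centre of its underside, on the bench; x points from the low front edge to the high back, y to the left seen from the front. The flat top panel rises from 50 mm above the bench in front to 92 at the back (12 degrees). Made for light finger pressure: more than 25 N on it is rough
- selector (a joint): hand/foot selector, black rocker 30 mm long (front to back) by 17 wide, at the left, 85 mm from the middle rocker. 0 rad = foot (as found: far half up to 9 mm proud of the panel), 0.40 rad = hand (far half parallel to the panel, 3 mm proud). It turns about its middle under 2 to 4 N on its raised half, stays where it is left, and meets a slightly springy stop. Over from 0.33 rad
- selector_press (a point): spot to press on the selector: on the top face of its raised far half, about 10 mm behind its pivot; moves with the rocker, about 4 mm down in all. At joint 0 its x and y axes are the box's as tilted with the panel
- direction (a joint): direction switch, black rocker 30 mm long (left to right) by 17 mm wide, in the middle of the row, which lies 35 mm in front of the panel's middle. 0 rad = reverse (as found: right-hand end proud by up to 9 mm), 0.40 rad = forward (right-hand half level and 3 mm proud). Same action as the selector; over from 0.33 rad
- direction_press (a point): spot to press on the direction switch: on the top face of its raised right-hand half, about 10 mm to the right of its pivot; moves with the rocker, about 4 mm down in all. At joint 0 its x axis points to the box's right (-y), along the panel
- power (a joint): mains switch, black rocker 35 mm long (front to back) by 27 mm wide, at the right, 85 mm from the middle rocker. 0 rad = off (as found: far half proud by up to 10 mm), 0.40 rad = on (far half level and 3 mm proud). Turns under 2 to 4 N and stays where it is left; over from 0.33 rad
- power_press (a point): spot to press on the mains switch: on the top face of its raised far half, about 11 mm behind its pivot; moves with the rocker, about 4 mm down in all
- dial (a joint): round black speed dial, 42 mm across and 18 mm high, on the panel behind the middle rocker; 0 rad = at its lowest stop, as found, to be left there
- dial_top (a point): centre of the dial's top face, 97 mm above the bench: the highest point of the box, 75 mm up the panel from the row of rockers
- handpiece_mid (a point): middle of the motor handpiece: black and steel rod 26 mm thick, about 165 mm long, loose in a low black rubber rest behind the box, its axis 43 mm above the bench; x along the rod. Leave alone
- burs: bur stand: turned beech disc 64 mm across and 28 mm high with seven upright steel burs, 53 mm high in all, loose, behind the box. Origin: centre of its underside. Leave alone
- thirdhand: third hand: round dark steel foot 60 mm across, loose on the soldering board, with a rod and a pair of steel cross-lock tweezers held aslant along its x (from -50 to +90 mm), 94 mm high in all. Origin: centre of the foot's underside. Leave alone
- band: plain brass ring 24 mm across and 6 mm high lying loose on the soldering board. Origin: centre of its underside. Leave alone
- board: cream honeycomb soldering board, 150 x 150 x 12 mm, fixed on the bench beside the box, on either side of it. Origin: centre of its underside

How it is judged:
By the outcome, as a careful person would: the job done as asked, in the order asked, and still so for the second after the job is handed in, with the robot touching nothing.
It also fails if it takes over 54 s, if anything falls off the work surface, if the arm or the gripper's body presses on something with over 40 N, if the wrist force passes 120 N, or if a joint passes its speed limit or range.

## Working session

There is one attempt and no reset: what is moved stays moved. The work goes in short steps, Python scripts to look and compute and a tool call to move; the robot and the scene stay as the last step left them, time stands still between calls to the robot, and variables do not carry over. Pictures are saved under pics/ and viewed, about 8 in all and at most 12, crops included, and the job is handed in when it is done.

Besides the shell and the picture viewer there is one more tool, called after "Emit:" as name([rows], argument=value, ...), one row to a line, values as JSON. play_rows: Moves the arm, as the interface text tells. Its arguments: {"type":"object","properties":{"plan":{"type":"array"}},"required":["plan"]}

```bash
mkdir -p pics
cat > h.py <<'E'
import numpy as np, cv2
from plant import manip
def cloud(f):
    h,w=f["range_z"].shape
    u,v=np.meshgrid(np.arange(w),np.arange(h))
    K=np.array([[f["fx"],0,f["cx"]],[0,f["fy"],f["cy"]],[0,0,1.]])
    p=cv2.undistortPoints(np.stack([u,v],-1).reshape(-1,1,2).astype(float),K,np.array([f["k1"],0,0,0.])).reshape(h,w,2)
    z=f["range_z"]
    c=np.stack([p[...,0]*z,-p[...,1]*z,-z],-1)
    R=np.array(f["rotation"]); 
    return c@R.T+np.array(f["origin"])
E
python3 - <<'E'
from h import *
print(manip.state())
for n in("top","scene"):
    f=manip.grab_frame(n); np.savez(n+"0.npz",**f)
    cv2.imwrite(f"pics/{n}0.png",f["img"][...,::-1]); print(n,f["origin"],f["rotation"],f["fx"],f["k1"],(f["range_z"]>0).mean())
E
```

```text
{'time': 0.0, 'joint_pos': array([-1.29901266e+00,  5.33782930e-02,  1.61428964e+00,  6.72977680e-06,
        1.47598915e+00, -1.18990639e-01]), 'joint_vel': array([-5.57347846e-05,  2.02743289e-03, -1.36598722e-03,  7.12223978e-04,
       -4.59541716e-04, -1.04341236e-03]), 'joint_efforts': array([-2.39388928e-04, -3.93680263e+01, -3.70174277e+01, -7.42509337e-05,
        7.01314275e-03, -6.42783363e-06]), 'tool_pos': array([ 0.23790571, -0.57728123,  0.23005233]), 'tool_rot': array([-0.13655396, -0.69359869, -0.13800983,  0.69370538]), 'contact_force': array([0.985499  , 1.1950845 , 0.29084515]), 'ft_torque': array([-0.03982683,  0.04233094, -0.02279037]), 'gripper_width': 1.0011651137044655}
top [ 0.36438401 -0.01239453  1.00444374] [-0.67723026 -0.08412725  0.08832038  0.72559031] 437.3524366855669 -0.0030615589081721076 0.9960501700680272
scene [1.06962269 0.04060236 0.69119614] [0.6214164  0.23109821 0.24812694 0.70630609] 446.0890502131703 0.021944040696334613 0.9962414965986395
```

View pics/top0.png

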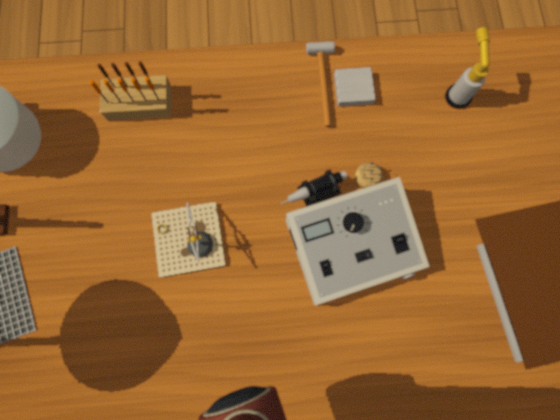

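View pics/scene0.png

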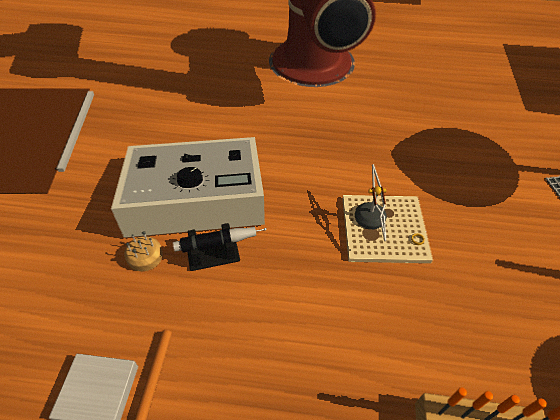

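The top view shows the box around (357,240), with the selector at (326,268), direction at (363,256), mains at (400,243) and dial at (353,222). The scene view, taken from behind, shows the same row reversed, with nothing above the rockers.

```bash
sed -i 's/R=np.array(f\["rotation"\]); /q=np.array(f["rotation"]); R=Rot.from_quat(q[[1,2,3,0]]).as_matrix()/; s/^from plant/from scipy.spatial.transform import Rotation as Rot\nfrom plant/' h.py
python3 - <<'E'
from h import *
for n,c in (("top",{"sel":(326,268),"dir":(363,256),"pow":(400,243),"dial":(353,222)}),("scene",{"sel":(235,156),"dir":(190,158),"pow":(147,162),"dial":(189,178)})):
    f=dict(np.load(n+"0.npz")); P=cloud(f); g=f["img"].max(-1)
    r=(slice(215,275),slice(310,415)) if n=="top" else (slice(155,195),slice(140,250))
    m=np.zeros_like(g,bool); m[r]=g[r]>110
    pts=P[m]; 
    for _ in range(3):
        A=np.c_[pts[:,:2],np.ones(len(pts))]; s=np.linalg.lstsq(A,pts[:,2],rcond=None)[0]
        e=pts[:,2]-A@s; pts=pts[abs(e)<.004]
    N=np.array([-s[0],-s[1],1]);N/=np.linalg.norm(N)
    print(n,"plane",s.round(4),"tilt",np.degrees(np.arccos(N[2])).round(2),"uphill",np.degrees(np.arctan2(s[1],s[0])).round(2),len(pts),"std",e.std())
    k,lab,st,cen=cv2.connectedComponentsWithStats((g<60).astype(np.uint8))
    H=(P-np.array([0,0,s[2]]))@N
    for nm,(u,v) in c.items():
        w=lab[v-4:v+5,u-4:u+5]; l=np.bincount(w[w>0]).argmax(); mm=lab==l
        q=P[mm]; print(nm,st[l],cen[l].round(1),"mean",q.mean(0).round(4),"h",np.percentile(H[mm],[2,50,98]).round(4),"rect",cv2.minAreaRect((q[:,:2]*1000).astype(np.float32)))
E
```

```text
top plane [0.0649 0.1203 0.0636] tilt 7.78 uphill 61.67 875 std 0.0013731562038758712
sel [321 261  11  15 113] [325.9 267.6] mean [ 0.4507 -0.1192  0.0773] h [-0.0143 -0.0097 -0.0021] rect ((417.6273193359375, -66.91520690917969), (31.0033016204834, 149.22540283203125), 32.58401107788086)
dir [356 250  16  11 109] [363.3 255.2] mean [ 0.4704 -0.1989  0.086 ] h [-0.0063 -0.0015  0.0062] rect ((426.173828125, -111.61289978027344), (20.78436279296875, 232.8455810546875), 26.81239891052246)
pow [393 234  15  19 197] [399.9 243. ] mean [ 0.4924 -0.2828  0.0739] h [0.0013 0.0073 0.0159] rect ((439.91265869140625, -152.3534698486328), (35.75688552856445, 316.0598449707031), 21.898853302001953)
dial [344 213  20  19 268] [353.5 221.4] mean [ 0.5401 -0.1829  0.1047] h [0.0118 0.0217 0.0267] rect ((466.5234375, -98.9613037109375), (40.38069152832031, 264.7159423828125), 41.0443115234375)
scene plane [ 0.2573  0.0645 -0.0457] tilt 14.85 uphill 14.07 412 std 0.0007961602155999276
sel [228 150  13  11 116] [234.2 154.9] mean [ 0.4639 -0.1185  0.0791] h [0.0019 0.005  0.0102] rect ((752.638916015625, -48.89678955078125), (658.3187866210938, 23.908979415893555), 13.686854362487793)
dir [180 154  21   8 132] [190.2 157.8] mean [ 0.4731 -0.2045  0.0682] h [0.0019 0.0049 0.0101] rect ((471.9914245605469, -205.52182006835938), (23.201416015625, 40.6469841003418), 8.221475601196289)
pow [136 156  20  12 193] [146.3 161.7] mean [ 0.5021 -0.2815  0.0757] h [0.0016 0.0054 0.0107] rect ((776.884033203125, -136.6836395263672), (683.38671875, 38.57366180419922), 27.968969345092773)
dial [174 167  29  21 440] [188.8 177.3] mean [ 0.5488 -0.1835  0.0967] h [-0.0006  0.0149  0.0181] rect ((785.2481079101562, -68.0958251953125), (606.78125, 50.530426025390625), 25.679046630859375)
```

Run:
```python
from h import *
B=np.array([[-35.,85],[-35,0],[-35,-85],[35.4,0]])/1000
z=[.0685,.0685,.0685,.097]
def cast(f,u,v,z):
    K=np.array([[f["fx"],0,f["cx"]],[0,f["fy"],f["cy"]],[0,0,1.]])
    p=cv2.undistortPoints(np.array([[[u,v]]],float),K,np.array([f["k1"],0,0,0.]))[0,0]
    q=f["rotation"]; d=Rot.from_quat(q[[1,2,3,0]]).as_matrix()@np.array([p[0],-p[1],-1]); o=f["origin"]
    return o+d*(z-o[2])/d[2]
c={"top":[(325.9,267.6),(363.3,255.2),(399.9,243),(353.5,221.4)],"scene":[(234.2,154.9),(190.2,157.8),(146.3,161.7),(188.8,177.3-2)]}
W={}
for n in c:
    f=dict(np.load(n+"0.npz")); W[n]=np.array([cast(f,u,v,h)[:2] for (u,v),h in zip(c[n],z)])
for n,w in list(W.items())+[("mean",(W["top"]+W["scene"])/2)]:
    a=w-w.mean(0); b=B-B.mean(0)
    th=np.arctan2((b[:,0]*a[:,1]-b[:,1]*a[:,0]).sum(),(a*b).sum()); R=np.array([[np.cos(th),-np.sin(th)],[np.sin(th),np.cos(th)]])
    t=w.mean(0)-R@B.mean(0); print(n,"yaw",np.degrees(th).round(2),"org",t.round(4),"res mm",((w-(B@R.T+t))*1000).round(1).tolist())
    print((w*1000).round(1).tolist())
s=np.radians(12)
for nm,dx,y in(("sel",-35+10,85),("dir",-35,-10),("pow",-35+11,-85)):
    h=7. # top face approx height above panel at press spot
    xb=dx*np.cos(s)-h*np.sin(s); zz=71+dx*np.sin(s)+h*np.cos(s)
    print(nm,(R@np.array([xb,y])/1000+t).round(4),round(zz,1))
st=manip.state(); q=st["tool_rot"]; print(Rot.from_quat(q[[1,2,3,0]]).as_matrix().round(3))
# box outline in top
f=dict(np.load("top0.npz"));hsv=cv2.cvtColor(f["img"],cv2.COLOR_RGB2HSV); m=((hsv[...,1]<70)&(hsv[...,2]>90)).astype(np.uint8); m[:, :280]=0;m[:,435:]=0;m[:170]=0;m[310:]=0
cs=max(cv2.findContours(m,0,2)[0],key=cv2.contourArea); bx=cv2.boxPoints(cv2.minAreaRect(cs)); print(bx.round(1)); 
u=f["img"][200:290,290:430]; cv2.imwrite("pics/c.png",cv2.resize(u,None,fx=5,fy=5,interpolation=cv2.INTER_CUBIC)[...,::-1])
```

```text
top yaw 14.26 org [ 0.5065 -0.1936] res mm [[-0.1, -0.3], [-0.3, -0.4], [-0.5, 0.2], [0.9, 0.5]]
[[451.5, -120.1], [472.3, -202.6], [493.1, -284.4], [541.7, -184.4]]
scene yaw 14.55 org [ 0.5085 -0.1945] res mm [[0.2, -0.1], [-1.3, -1.2], [-0.5, 0.3], [1.6, 1.0]]
[[453.4, -121.1], [473.3, -204.5], [495.5, -285.3], [544.3, -184.6]]
mean yaw 14.41 org [ 0.5075 -0.194 ] res mm [[0.0, -0.2], [-0.8, -0.8], [-0.5, 0.3], [1.2, 0.7]]
[[452.5, -120.6], [472.8, -203.6], [494.3, -284.8], [543.0, -184.5]]
sel [ 0.4613 -0.1182] 72.6
dir [ 0.4754 -0.2126] 70.6
pow [ 0.5045 -0.2826] 72.9
[[-0.001  0.381 -0.925]
 [ 0.002 -0.925 -0.381]
 [-1.    -0.002 -0.   ]]
[[283.7 212.8]
 [399.1 175.2]
 [429.8 269.6]
 [314.4 307.1]]
```

View pics/c.png

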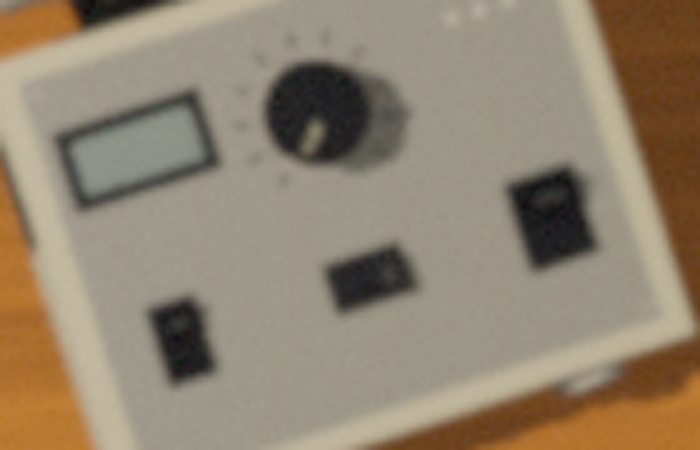

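The crop shows all three rockers with the raised ends as described, and both views agree on the box pose within about 2 mm. Next I'll work out the press targets. The closed tip is wide, so I bias it outward.

```bash
cat >> h.py <<'E'
YAW=np.radians(14.4); ORG=np.array([.5075,-.194])
def pt(d,y,h):  # d mm up the panel from the rocker row, y mm left, h mm above the panel -> world mm
    s=np.radians(12); d=d-35
    xb=d*np.cos(s)-h*np.sin(s); c,n=np.cos(YAW),np.sin(YAW)
    return np.array([ORG[0]*1e3+c*xb-n*y, ORG[1]*1e3+n*xb+c*y, 71+d*np.sin(s)+h*np.cos(s)])
def go(p,pose=None):
    s=manip.state(); q=s["tool_rot"]; R=Rot.from_quat(q[[1,2,3,0]]).as_matrix()
    sh=R.T@(np.array(p)-s["tool_pos"]*1e3)
    z=R[:,2]; a=np.arctan2(-z[1],-z[0])
    return sh.round(1), "turn",round(a-YAW,3), "pos",(s["tool_pos"]*1e3).round(1),"F",s["contact_force"].round(2),"t",s["time"],"w",round(s["gripper_width"],3)
E
python3 - <<'E'
from h import *
for n,a in(("sel",(7,85)),("dir",(0,-16)),("pow",(8,-85))):
    p=pt(*a,6); p0=p.copy(); p0[2]=115; print(n,p.round(1),go(p0))
E
```

```text
sel [ 458.6 -118.8   71. ] (array([ 115.9, -339.7, -378.7]), 'turn', np.float64(0.139), 'pos', array([ 237.9, -577.3,  230.2]), 'F', array([-0.07,  0.05, -0.37]), 't', 0.1, 'w', 1.002)
dir [ 477.1 -218.3   69.6] (array([ 115.7, -240.6, -357.9]), 'turn', np.float64(0.139), 'pos', array([ 237.9, -577.3,  230.2]), 'F', array([-0.07,  0.05, -0.37]), 't', 0.1, 'w', 1.002)
pow [ 501.9 -283.2   71.3] (array([ 115.6, -171.2, -356. ]), 'turn', np.float64(0.139), 'pos', array([ 237.9, -577.3,  230.2]), 'F', array([-0.07,  0.05, -0.37]), 't', 0.1, 'w', 1.002)
```

Emit:
play_rows([
  [0,-40,-44,0.139,1],
  [0,-80,-88,0.139,1],
  [0,-120,-132,0.139,1],
  [0,-160,-176,0.139,1],
  [0,-200,-220,0.139,1],
  [0,-240,-264,0.139,1],
  [10,-280,-308,0.139,1],
  [30,-320,-350,0.139,1],
])

```text
time: 1.1
tool_pos: [0.4407, -0.147, 0.2018]
tool_rot: [0.089, 0.702, 0.088, -0.701]
contact_force: [1.3, -0.0, 0.1]
gripper_width: 0.002
```

Emit:
play_rows([
  [10,-10,-15,0,1],
  [20,-18,-28,0,1],
  [30,-18,-28,0,1],
  [40,-18,-28,0,1],
  [60,-18,-28,0,1],
  [80,-18,-28,0,1],
  [80,-18,-28,0,1],
  [80,-18,-28,0,1],
])

```text
time: 2.1
tool_pos: [0.4626, -0.125, 0.122]
tool_rot: [0.089, 0.702, 0.088, -0.701]
contact_force: [-0.1, -1.5, 0.3]
gripper_width: 0.003
```

Run:
```python
from h import *
p=pt(7,85,6);p[2]=115; print(go(p))
a=manip.grab_frame("scene"); b=manip.grab_frame("top")
i=cv2.resize(a["img"][60:200,160:340],None,fx=3.3,fy=3.3,interpolation=cv2.INTER_CUBIC)
cv2.imwrite("pics/s1.png",i[...,::-1])
```

```text
(array([ 7. , -7. ,  2.4]), 'turn', np.float64(-0.001), 'pos', array([ 462.6, -125. ,  122. ]), 'F', array([-0.08, -1.5 ,  0.27]), 't', 2.1, 'w', 0.003)
```

View pics/s1.png

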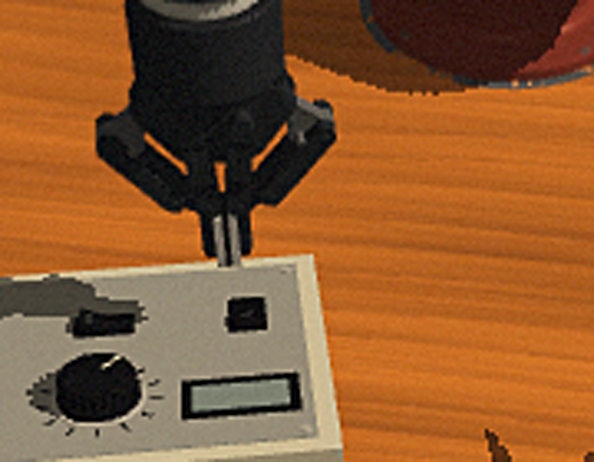

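The closed tip is a slim pair of light pads about 12 mm wide, at (230,245) in the crop. It hangs in front of the selector at (247,315). Now I'll align it and descend.

Emit:
play_rows([
  [10,-7,2,0,1],
  [20,-7,2,0,1],
  [30,-7,2,0,1],
  [40,-7,2,0,1],
  [43,-7,2,0,1],
  [44,-7,2,0,1],
  [44,-7,2,0,1],
])

```text
time: 3.08
tool_pos: [0.459, -0.1181, 0.0776]
tool_rot: [0.089, 0.702, 0.089, -0.701]
contact_force: [0.4, -0.5, 0.5]
gripper_width: 0.0
```

Emit:
play_rows([
  [1,0,0,0,1],
  [2,0,0,0,1],
  [3,0,0,0,1],
  [3,0,0,0,1],
  [3,0,0,0,1],
])

```text
time: 3.7
tool_pos: [0.4593, -0.118, 0.0748]
tool_rot: [0.089, 0.702, 0.089, -0.701]
contact_force: [1.9, 0.3, 2.2]
gripper_width: -0.001
```

Emit:
play_rows([
  [1,0,0,0,1],
  [2,0,0,0,1],
  [3,0,0,0,1],
  [3,0,0,0,1],
  [3,0,0,0,1],
])

```text
time: 4.32
tool_pos: [0.4584, -0.1181, 0.071]
tool_rot: [-0.089, -0.701, -0.089, 0.702]
contact_force: [1.8, -0.9, 2.6]
gripper_width: 0.001
```

Emit:
play_rows([
  [0.5,0,0,0,1],
  [1,0,0,0,1],
  [1,0,0,0,1],
])

```text
time: 4.7
tool_pos: [0.4585, -0.1179, 0.0701]
tool_rot: [-0.089, -0.701, -0.089, 0.702]
contact_force: [1.4, 0.8, 2.0]
gripper_width: -0.0
```

Emit:
play_rows([
  [0.5,0,0,0,1],
  [0.5,0,0,0,1],
  [0.5,0,0,0,1],
])

```text
time: 5.08
tool_pos: [0.4586, -0.118, 0.0699]
tool_rot: [-0.089, -0.701, -0.089, 0.702]
contact_force: [-1.0, -0.7, 4.1]
gripper_width: 0.004
```

Emit:
play_rows([
  [0.5,0,0,0,1],
  [0.5,0,0,0,1],
  [0.5,0,0,0,1],
])

```text
time: 5.45
tool_pos: [0.4587, -0.118, 0.0698]
tool_rot: [-0.089, -0.701, -0.089, 0.702]
contact_force: [-1.1, 0.4, 7.6]
gripper_width: -0.002
```

Emit:
play_rows([
  [0.5,0,0,0,1],
  [0.5,0,0,0,1],
  [0.5,0,0,0,1],
])

```text
time: 5.82
tool_pos: [0.4587, -0.118, 0.0697]
tool_rot: [-0.089, -0.701, -0.089, 0.702]
contact_force: [-2.0, 2.4, 8.5]
gripper_width: 0.003
```

The force is climbing at z = 69.8 mm, the predicted end of travel, so the rocker is at its stop. I'll retract and check.

Emit:
play_rows([
  [-5,0,0,0,1],
  [-25,0,0,0,1],
  [-60,0,0,0,1],
  [-60,30,0,0,1],
  [-60,60,0,0,1],
  [-60,80,0,0,1],
  [-60,80,0,0,1],
])

```text
time: 6.7
tool_pos: [0.4783, -0.196, 0.128]
tool_rot: [-0.088, -0.701, -0.089, 0.702]
contact_force: [-0.3, -0.2, 0.6]
gripper_width: 0.0
```

Run:
```python
from h import *
p=pt(-1,-13,6);print("dir",p);p[2]=85; print(go(p))
a=manip.grab_frame("scene")
o=np.load("scene0.npz")["img"]
i=[cv2.resize(x[140:190,130:260],None,fx=6,fy=6,interpolation=cv2.INTER_CUBIC) for x in(o,a["img"])]
cv2.imwrite("pics/s2.png",np.vstack(i)[...,::-1])
```

```text
dir [ 475.41766733 -215.6590093    69.38406473]
(array([43. , 18.4,  7.6]), 'turn', np.float64(-0.001), 'pos', array([ 478.3, -196. ,  128. ]), 'F', array([-0.3 , -0.15,  0.58]), 't', 6.7, 'w', 0.0)
```

View pics/s2.png

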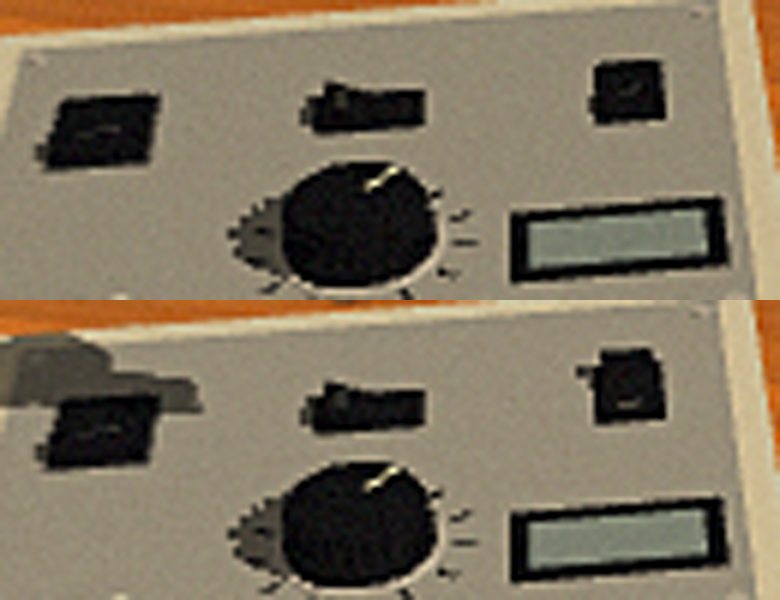

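The lower half, taken after the press, shows the selector at (628,385) with its near half now up. The box, dial and other rockers are unchanged. Direction switch next.

Emit:
play_rows([
  [0,18.4,7.6,0,1],
  [15,18.4,7.6,0,1],
  [30,18.4,7.6,0,1],
  [43,18.4,7.6,0,1],
  [49,18.4,7.6,0,1],
  [52,18.4,7.6,0,1],
  [52,18.4,7.6,0,1],
])

```text
time: 7.62
tool_pos: [0.4761, -0.2152, 0.0769]
tool_rot: [0.089, 0.702, 0.089, -0.701]
contact_force: [-0.2, 0.0, 0.0]
gripper_width: 0.001
```

Emit:
play_rows([
  [1,0,0,0,1],
  [2,0,0,0,1],
  [3,0,0,0,1],
  [3,0,0,0,1],
])

```text
time: 8.12
tool_pos: [0.476, -0.2153, 0.074]
tool_rot: [0.089, 0.702, 0.089, -0.701]
contact_force: [0.4, -0.3, 0.7]
gripper_width: -0.002
```

Emit:
play_rows([
  [1,0,0,0,1],
  [2,0,0,0,1],
  [2.5,0,0,0,1],
  [2.5,0,0,0,1],
])

```text
time: 8.62
tool_pos: [0.4765, -0.216, 0.072]
tool_rot: [0.089, 0.702, 0.088, -0.701]
contact_force: [1.4, -3.6, 4.2]
gripper_width: -0.002
```

Emit:
play_rows([
  [0.5,0,0,0,1],
  [1,0,0,0,1],
  [1,0,0,0,1],
])

```text
time: 9.0
tool_pos: [0.4768, -0.2162, 0.0712]
tool_rot: [0.09, 0.702, 0.088, -0.701]
contact_force: [2.1, -5.0, 4.7]
gripper_width: 0.001
```

There is an odd sideways force: the rocker's end is probably catching in the seam between the pads. I'll back off, shift 4 mm toward the pivot and press again.

Emit:
play_rows([
  [-4,0,0,0,1],
  [-8,0,0,0,1],
  [-8,-4,0,0,1],
  [-8,-4,0,0,1],
  [-4,-4,0,0,1],
  [-2,-4,0,0,1],
  [-1,-4,0,0,1],
  [-1,-4,0,0,1],
])

```text
time: 10.0
tool_pos: [0.475, -0.2114, 0.0714]
tool_rot: [0.089, 0.702, 0.089, -0.701]
contact_force: [-0.2, -0.3, 0.7]
gripper_width: 0.002
```

Emit:
play_rows([
  [1,0,0,0,1],
  [2,0,0,0,1],
  [2,0,0,0,1],
  [2,0,0,0,1],
])

```text
time: 10.5
tool_pos: [0.4752, -0.2116, 0.0696]
tool_rot: [0.089, 0.702, 0.089, -0.701]
contact_force: [0.8, -1.3, 2.3]
gripper_width: -0.0
```

Emit:
play_rows([
  [0.5,0,0,0,1],
  [1,0,0,0,1],
  [1,0,0,0,1],
])

```text
time: 10.88
tool_pos: [0.4752, -0.2114, 0.0685]
tool_rot: [0.089, 0.702, 0.089, -0.701]
contact_force: [1.5, -1.0, 2.5]
gripper_width: -0.002
```

Now it's turning cleanly, so I'll carry on to the stop.

Emit:
play_rows([
  [0.5,0,0,0,1],
  [1,0,0,0,1],
  [1,0,0,0,1],
])

```text
time: 11.25
tool_pos: [0.4753, -0.2115, 0.0682]
tool_rot: [0.089, 0.702, 0.089, -0.701]
contact_force: [-0.4, -0.2, 7.0]
gripper_width: -0.001
```

Emit:
play_rows([
  [0.5,0,0,0,1],
  [0.5,0,0,0,1],
  [0.5,0,0,0,1],
])

```text
time: 11.62
tool_pos: [0.4753, -0.2115, 0.0682]
tool_rot: [0.089, 0.702, 0.089, -0.701]
contact_force: [-1.7, 0.2, 10.2]
gripper_width: -0.002
```

Emit:
play_rows([
  [0.5,0,0,0,1],
  [0.5,0,0,0,1],
  [0.5,0,0,0,1],
])

```text
time: 12.0
tool_pos: [0.4754, -0.2116, 0.0681]
tool_rot: [0.089, 0.702, 0.089, -0.701]
contact_force: [-2.2, 0.1, 11.8]
gripper_width: -0.002
```

Emit:
play_rows([
  [-5,0,0,0,1],
  [-25,0,0,0,1],
  [-60,0,0,0,1],
  [-60,30,0,0,1],
  [-60,60,0,0,1],
  [-60,75,0,0,1],
  [-60,75,0,0,1],
])

```text
time: 12.88
tool_pos: [0.493, -0.2838, 0.1253]
tool_rot: [-0.088, -0.701, -0.089, 0.702]
contact_force: [-0.1, -0.3, -0.3]
gripper_width: -0.003
```

Run:
```python
from h import *
p=pt(8,-85,6);print("pow",p);p[2]=85; print(go(p))
a=manip.grab_frame("scene")
o=np.load("scene0.npz")["img"]
i=[cv2.resize(x[140:190,130:260],None,fx=6,fy=6,interpolation=cv2.INTER_CUBIC) for x in(o,a["img"])]
cv2.imwrite("pics/s3.png",np.vstack(i)[...,::-1])
```

```text
pow [ 501.85009486 -283.20769815   71.25526995]
(array([40.3,  1.7, -8.7]), 'turn', np.float64(-0.001), 'pos', array([ 493. , -283.8,  125.3]), 'F', array([-0.14, -0.28, -0.28]), 't', 12.875, 'w', -0.003)
```

View pics/s3.png

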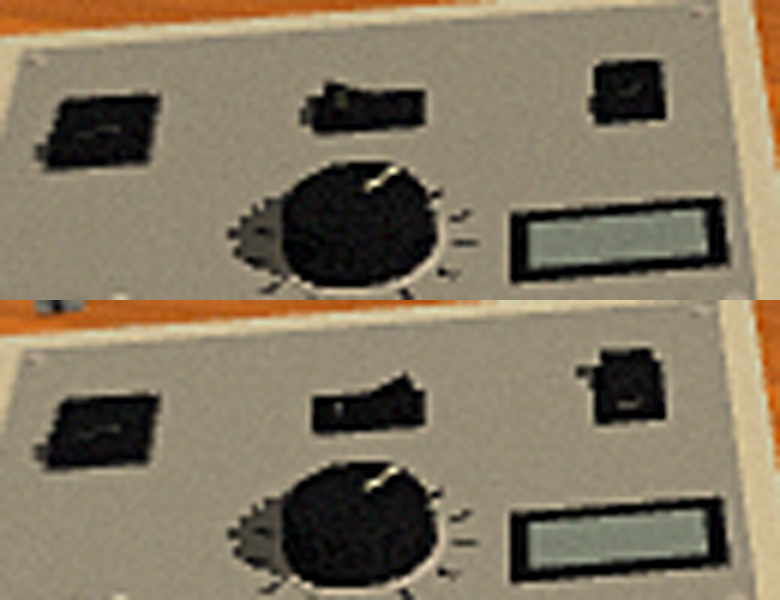

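The direction rocker at (370,405) now has its left end up and its right end level. The selector is still over and the box and dial haven't moved. Mains switch last.

Emit:
play_rows([
  [0,1.7,-8.7,0,1],
  [15,1.7,-8.7,0,1],
  [30,1.7,-8.7,0,1],
  [40,1.7,-8.7,0,1],
  [44,1.7,-8.7,0,1],
  [46,1.7,-8.7,0,1],
  [46,1.7,-8.7,0,1],
])

```text
time: 13.8
tool_pos: [0.5026, -0.2836, 0.0806]
tool_rot: [0.089, 0.702, 0.089, -0.701]
contact_force: [0.6, -0.1, -0.0]
gripper_width: -0.003
```

Emit:
play_rows([
  [1,0,0,0,1],
  [2,0,0,0,1],
  [3,0,0,0,1],
  [3,0,0,0,1],
])

```text
time: 14.3
tool_pos: [0.5024, -0.2834, 0.0772]
tool_rot: [-0.089, -0.701, -0.089, 0.702]
contact_force: [-0.1, 0.2, 0.5]
gripper_width: -0.002
```

Emit:
play_rows([
  [1,0,0,0,1],
  [2,0,0,0,1],
  [3,0,0,0,1],
  [3,0,0,0,1],
])

```text
time: 14.8
tool_pos: [0.5032, -0.2836, 0.0749]
tool_rot: [0.089, 0.702, 0.088, -0.701]
contact_force: [2.1, 1.0, 3.6]
gripper_width: -0.003
```

Emit:
play_rows([
  [0.5,0,0,0,1],
  [1,0,0,0,1],
  [1,0,0,0,1],
])

```text
time: 15.18
tool_pos: [0.5023, -0.2836, 0.0732]
tool_rot: [-0.089, -0.701, -0.089, 0.702]
contact_force: [1.3, 0.3, 2.1]
gripper_width: 0.001
```

Emit:
play_rows([
  [0.5,0,0,0,1],
  [0.5,0,0,0,1],
  [0.5,0,0,0,1],
])

```text
time: 15.55
tool_pos: [0.5021, -0.2834, 0.0725]
tool_rot: [-0.089, -0.701, -0.089, 0.702]
contact_force: [0.7, 0.5, 2.4]
gripper_width: -0.004
```

Emit:
play_rows([
  [1,0,0,0,1],
  [1.5,0,0,0,1],
  [1.5,0,0,0,1],
])

```text
time: 15.92
tool_pos: [0.5023, -0.2833, 0.0711]
tool_rot: [-0.089, -0.701, -0.089, 0.702]
contact_force: [1.1, 0.1, 1.1]
gripper_width: 0.001
```

Emit:
play_rows([
  [0.5,0,0,0,1],
  [1,0,0,0,1],
  [1,0,0,0,1],
])

```text
time: 16.3
tool_pos: [0.5025, -0.2833, 0.0705]
tool_rot: [0.089, 0.702, 0.089, -0.702]
contact_force: [0.8, 1.1, 3.7]
gripper_width: 0.001
```

Emit:
play_rows([
  [0.5,0,0,0,1],
  [0.5,0,0,0,1],
  [0.5,0,0,0,1],
])

```text
time: 16.68
tool_pos: [0.5026, -0.2833, 0.0704]
tool_rot: [0.089, 0.702, 0.089, -0.701]
contact_force: [-0.3, 1.3, 5.4]
gripper_width: -0.001
```

Emit:
play_rows([
  [0.5,0,0,0,1],
  [1,0,0,0,1],
  [1,0,0,0,1],
])

```text
time: 17.05
tool_pos: [0.5026, -0.2834, 0.0702]
tool_rot: [-0.089, -0.701, -0.089, 0.702]
contact_force: [-1.6, 3.4, 9.3]
gripper_width: -0.002
```

Emit:
play_rows([
  [-5,0,0,0,1],
  [-25,0,0,0,1],
  [-60,0,0,0,1],
  [-90,30,0,0,1],
  [-90,80,0,0,1],
  [-90,130,0,0,1],
  [-90,150,20,0,1],
  [-90,150,20,0,1],
])

```text
time: 18.05
tool_pos: [0.5195, -0.4354, 0.1592]
tool_rot: [-0.088, -0.701, -0.088, 0.702]
contact_force: [-0.3, 0.0, -1.0]
gripper_width: 0.002
```

Run:
```python
from h import *
a=manip.grab_frame("scene"); t=manip.grab_frame("top")["img"]
o=np.load("scene0.npz")["img"]; o2=np.load("top0.npz")["img"]
i=[cv2.resize(x[140:190,130:260],None,fx=6,fy=6,interpolation=cv2.INTER_CUBIC) for x in(o,a["img"])]
cv2.imwrite("pics/s4.png",np.vstack(i)[...,::-1])
for n,x,y,r in(("box top",o2,t,(slice(170,310),slice(280,435))),("scene",o,a["img"],(slice(130,275),slice(100,270)))):
    d=np.abs(x[r].astype(int)-y[r]).max(-1)>60; k,l,s,c=cv2.connectedComponentsWithStats(d.astype(np.uint8))
    print(n,[(c[j]+[r[1].start,r[0].start]).round().tolist()+[int(s[j,4])] for j in range(1,k) if s[j,4]>4])
st=manip.state();print(st["contact_force"],st["time"],st["tool_pos"])
```

```text
box top []
scene [[234.0, 149.0, 19], [227.0, 152.0, 8], [146.0, 155.0, 39], [195.0, 154.0, 13], [186.0, 155.0, 10], [181.0, 158.0, 8], [137.0, 164.0, 8]]
[ 0.62254387 -0.13542196 -0.17466324] 18.15 [ 0.52031278 -0.43339147  0.15910785]
```

View pics/s4.png

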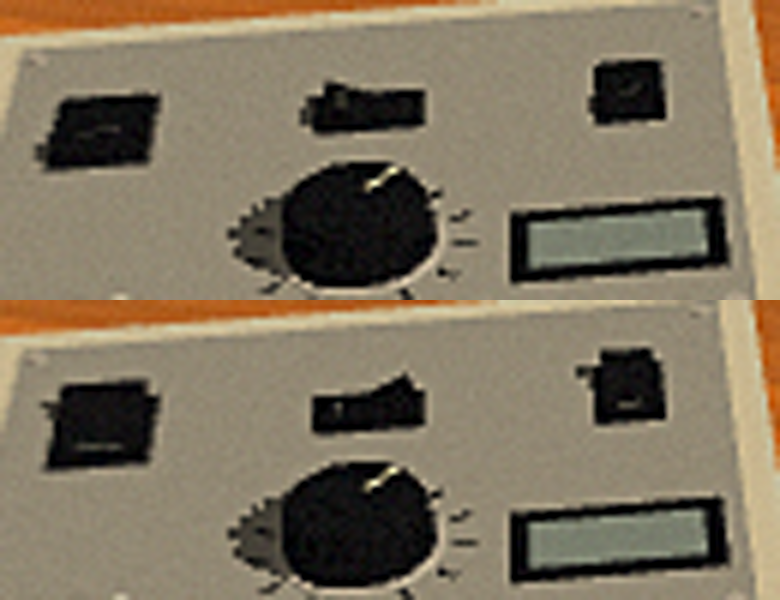

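All three rockers are tipped: mains at (100,425), direction at (370,405) and selector at (628,385). The box outline and dial pointer are unchanged, and the arm is clear.

```bash
python3 -c "
from plant import manip
print(manip.job_done())"
```

```text
the job is handed in; nothing more can be done
None
```

I pressed the selector, then the direction switch, then the mains switch, each fully over to its stop with the closed fingertip, and handed the job in at about 18 s.

- **Travel and force:** the rockers stopped at tip heights of 69.7, 68.1 and 70.2 mm, against predicted 69.8, 68.4 and 70.3 mm. The highest force I read on any press was about 12 N.
- **Last pictures:** the scene view shows all three rockers flipped and changes from the start only at the rockers. The box, dial and handpiece look unmoved, and the arm was clear and touching nothing. I did not check the soldering board things in the last pictures, but the arm never went near them.
- **One hitch:** the first press on the direction switch gave a sideways force of about 5 N after roughly 3 mm of travel. I backed off, moved 4 mm toward its pivot, and it then went over cleanly. The box did not shift.

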